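# Make up the filtration and weighing kits for a chemistry class

## Robot

A 6-joint arm with a two-finger parallel gripper is mounted at the origin on the work surface. World frame = base frame: x ahead of the robot, y to its left, z up, the work surface at z = 0. Lengths are in m, angles in rad, forces in N, time in s.
With the tool pointing down it reaches from about 0.275 to 0.825 m from the base axis. Payload 5.2 kg.
Tool frame: the origin (TCP) lies at the very end of the fingers, on their centre line; the grasp point (between the pads) lies 19 mm behind it; z points along the fingers, y is the direction in which the jaws open and shut (so a half turn about z gives the same grasp; the last joint's range is limited). The gripper opens to 93 mm and grips with 3 to 60 N. Pads are 15 mm wide; open, the fingers measure 128 mm over their backs; the gripper's body (75 mm by 188 mm) begins 65 mm behind the grasp point.
Start: joints at [-1.383, 0.259, 1.535, -0, 1.348, -0.203], TCP at [0.21, -0.509, 0.219] pointing down, gripper open.
Joint ranges: [-3.14, 3.14], [-0.91, 2.08], [0.19, 2.58], [-1.22, 4.36], [0.22, 2.71], [-3.12, 3.12]. Speed limits (rad/s): [2.57, 2.57, 3.14, 3.14, 3.14, 3.14].

## Interface

Orientations are given as a unit quaternion [w, x, y, z].
In Python, from cell import * gives the robot as it stands.
- The arm moves only by the tool arm_command, never from a script. Its argument "steps" is one flat list of numbers, 6 for each row, row after row: the shift along the tool's x, y, z in m, then the turn, a rotation vector about the tool's x, y, z in rad. A call has 1 to 8 rows; each row shifts and turns the commanded pose from where the row before left it, along the tool's axes as they then stand; what a row does not reach is not made up. A row lasts 1/8 s, in which the tool goes at most 62.5 mm and 10.7 degrees, less where a joint would pass 70% of its speed; a pose out of reach is approached as far as the arm can. A call is refused whole if a number of a shift passes 0.0625 or a number of a turn 0.188, either way. A call with a gripper value outside its range is refused whole. "gripper" is the gripper's target within -1 to 1 (fully open at 1, half-way at 0, shut at -1), set as the call begins (left out, the last holds). The fingers move at their own pace and stop on an object; "force" is the grip in N (left out, the last holds). Time passes only in rows, so rows that do not move let the fingers close. It gives the time, the measured TCP pose, the force and the opening at its end, in the units of the state.
- get_obs(): the state, without advancing time (a new reading comes with each control period).
- camera(name): name is "scene" or "top" or "wrist"; returns the picture (480x640x3 uint8, red, green, blue); there is no depth.
- camera_info(name): a dict with "intrinsics" (3x3 intrinsics, pixels), "eye" and "attitude" of the camera in the world. Camera axes: x right, y up, looking along -z (the intrinsics and any distortion apply to the point x, -y, -z); pixel columns grow to the right and rows downward; lengths in m; the calibration is good to about 2 mm. A picture is of the moment at which its call begins: read the wrist's pose just before it. camera_info takes no time and is no camera call; for the wrist camera it gives the pose at the moment of the call.
- sign_off(): hands the job in, once; it reports no verdict.
The state is a dict: "clock": time; "joint_positions": joint angles; "joint_velocities": joint speeds; "tau": joint torques, N m; "tool_pos": TCP position; "tool_rot": TCP orientation; "contact_force": force on the tool from outside, world axes, zero at the start; "wrist_torque": the same for the moment, N m; "width": finger opening in m.
Only numpy, scipy, OpenCV 4.12 (cv2) and the standard library are available. Lean on these libraries where they do the work, as an engineer would, in place of code of your own. Each camera call takes 0.05 s, during which the arm holds its last target.

## Task

Make up two practical kits from the stock on the bench. The filtration kit goes in the tray with three compartments: the funnel, the beaker and the large jar. The weighing kit goes in the tray with two compartments: the brass weight and the small jar. Put one item in each compartment, in any order, set down gently on the tray floor and standing upright as it stood on the bench; drop nothing, tip nothing over, and leave the wash bottle, the rubber bulb and the wooden tube block where they are.

Things in the scene. Friction and masses are not known exactly. Their poses are not given: they have to be found in the camera images.
- tray3: Filtration tray: grey plastic tray with three compartments. Fixed to the bench. Outside 108 mm (x) by 268 mm (y) by 16 mm high; walls and dividers 4 mm thick, walls 16 mm and dividers 14 mm high over the bench; floor 4 mm thick. Three equal open compartments in a row along y, each 100 mm (x) by 84 mm (y) inside, with centres at x = 0 and y = -88, 0 and 88 mm. Origin: centre of the underside, on the bench; x is across the row, y along it, z up.
- tray2: Weighing tray: grey plastic tray with two compartments. Fixed to the bench. Outside 108 mm (x) by 180 mm (y) by 16 mm high; walls and dividers 4 mm thick, walls 16 mm and dividers 14 mm high over the bench; floor 4 mm thick. Two equal open compartments in a row along y, each 100 mm (x) by 84 mm (y) inside, with centres at x = 0 and y = -44 and 44 mm. Origin: centre of the underside, on the bench; x is across the row, y along it, z up.
- funnel_c (a point): White plastic funnel standing mouth down, stem up: mouth 60 mm across, the cone narrows to the stem at 30 mm height, straight stem 14 mm across from there to the top at 80 mm; rigid, about 50 g. Rests upright on the bench at the start. Point given: on the axis in the middle of the upper stem, 60 mm above its foot (not half-way up); z up along the stem.
- beaker_c (a point): White plastic beaker, open at the top, straight round wall 48 mm across outside, 42 mm inside, 60 mm tall; a tiny spout at the rim; rigid, about 60 g. Rests upright on the bench at the start. Point given: on the axis, half-way up, 30 mm above its foot; z up.
- big_jar_c (a point): Large amber jar with black screw cap and blank paper label: straight body 56 mm across from the foot to 56 mm height, cap 50 mm across, 78 mm tall in all, about 200 g. Rests upright on the bench at the start. Point given: on the axis, half-way up, 39 mm above its foot; z up.
- small_jar_c (a point): Small amber jar with black screw cap and blank paper label, the same make as the large one: straight body 40 mm across from the foot to 41 mm height, cap 34 mm across, 60 mm tall in all, about 90 g. Rests upright on the bench at the start. Point given: on the axis, half-way up, 30 mm above its foot; z up.
- weight_c (a point): Brass balance weight: cylinder 36 mm across from the foot to 40 mm height, a narrow neck (16 mm) and on top a knob 26 mm across, 60 mm tall in all, about 300 g. Rests upright on the bench at the start. Point given: on the axis, half-way up, 30 mm above its foot; z up.
- bulb: Bystander, leave alone: orange rubber pipette bulb standing on its base, pear-shaped, 52 mm across, 66 mm tall, beyond the row of stock. Origin: centre of its underside.
- wash_bottle: Bystander, leave alone: white wash bottle with red cap, 64 mm across, 155 mm tall with a bent spout to 195 mm, at the left. Origin: centre of its underside.
- tube_block: Bystander, leave alone: wooden test-tube block, 60 by 160 by 50 mm high with four holes, at the right. Origin: centre of its underside.
Things that resemble listed ones, but are neither listed nor needed, are in the scene too. Leave any green look-alike of the part that bears weight_c alone. Leave any purple look-alike of the part that bears funnel_c alone.

How it is judged:
At the end, for the whole second after the job is handed in: Funnel, beaker and large jar stand in the three-compartment tray, brass weight and small jar in the two-compartment tray, one per compartment (axis inside it), each within 5 mm of the height of resting on the tray floor, upright within 0.1 rad, at rest (under 0.02 m/s and 0.3 rad/s) (y of funnel_c in the frame of tray3 between -0.132 and 0.132 m and x of funnel_c in the frame of tray3 between -0.05 and 0.05 m and z of funnel_c in the frame of tray3 between 0.059 and 0.069 m and angle between each of funnel_c, beaker_c, big_jar_c, weight_c, small_jar_c's own z axis and vertical below 0.1 rad and linear speed of each of funnel, beaker, big_jar, weight, small_jar below 0.02 m/s and angular speed of each of funnel, beaker, big_jar, weight, small_jar below 0.3 rad/s and y of beaker_c in the frame of tray3 between -0.132 and 0.132 m and x of beaker_c in the frame of tray3 between -0.05 and 0.05 m and z of beaker_c in the frame of tray3 between 0.029 and 0.039 m and y of big_jar_c in the frame of tray3 between -0.132 and 0.132 m and x of big_jar_c in the frame of tray3 between -0.05 and 0.05 m and z of big_jar_c in the frame of tray3 between 0.038 and 0.048 m and (y of funnel_c in the frame of tray3 between -0.13 and -0.046 m or y of beaker_c in the frame of tray3 between -0.13 and -0.046 m or y of big_jar_c in the frame of tray3 between -0.13 and -0.046 m) and (y of funnel_c in the frame of tray3 between -0.042 and 0.042 m or y of beaker_c in the frame of tray3 between -0.042 and 0.042 m or y of big_jar_c in the frame of tray3 between -0.042 and 0.042 m) and (y of funnel_c in the frame of tray3 between 0.046 and 0.13 m or y of beaker_c in the frame of tray3 between 0.046 and 0.13 m or y of big_jar_c in the frame of tray3 between 0.046 and 0.13 m) and y of weight_c in the frame of tray2 between -0.088 and 0.088 m and x of weight_c in the frame of tray2 between -0.05 and 0.05 m and z of weight_c in the frame of tray2 between 0.029 and 0.039 m and y of small_jar_c in the frame of tray2 between -0.088 and 0.088 m and x of small_jar_c in the frame of tray2 between -0.05 and 0.05 m and z of small_jar_c in the frame of tray2 between 0.029 and 0.039 m and (y of weight_c in the frame of tray2 between -0.086 and -0.002 m or y of small_jar_c in the frame of tray2 between -0.086 and -0.002 m) and (y of weight_c in the frame of tray2 between 0.002 and 0.086 m or y of small_jar_c in the frame of tray2 between 0.002 and 0.086 m)); the robot touches nothing.
It fails at once if one of the five stock items is tipped over (more than 40 degrees) (angle between any of big_jar_c, small_jar_c, beaker_c, funnel_c, weight_c's own z axis and vertical above 0.7 rad).
It fails at once if one of the five stock items is dropped (moves faster than 0.7 m/s while no finger touches it, a fall of 25 mm) ((contact force between the fingers and big_jar below 0.05 N and linear speed of big_jar above 0.7 m/s) or (contact force between the fingers and small_jar below 0.05 N and linear speed of small_jar above 0.7 m/s) or (contact force between the fingers and beaker below 0.05 N and linear speed of beaker above 0.7 m/s) or (contact force between the fingers and funnel below 0.05 N and linear speed of funnel above 0.7 m/s) or (contact force between the fingers and weight below 0.05 N and linear speed of weight above 0.7 m/s)).
It fails at once if the bulb, wash bottle or tube block is moved more than 20 mm (distance of any of bulb, wash_bottle, tube_block from where it was at the start of the episode above 0.02 m).
It also fails if it takes over 136 s, if anything falls off the work surface, if the arm or the gripper's body presses on something with over 40 N, if the wrist force passes 120 N, or if a joint passes its speed limit or range.

## Working session

There is one attempt and no reset: what is moved stays moved. The work goes in short steps, Python scripts to look and compute and a tool call to move; the robot and the scene stay as the last step left them, time stands still between calls to the robot, and variables do not carry over. Pictures are saved under pics/ and viewed, and the job is handed in when it is done.

Besides the shell and the picture viewer there is one more tool, called after "Emit:" as a command line: name --argument value ..., lists and objects as JSON in quotes. arm_command: Moves the arm, as the interface text tells. Its arguments: {"type":"object","properties":{"steps":{"type":"array"},"gripper":{"type":"number"},"force":{"type":"number"}},"required":["steps"]}

```bash
ls; mkdir -p pics; python3 - <<'E'
from cell import *
import cv2
for n in ["scene","top","wrist"]:
    im=camera(n); cv2.imwrite(f"pics/{n}0.png",im[:,:,::-1]); i=camera_info(n); print(n,i)
print(get_obs())
E
```

```text
pics
scene {'intrinsics': array([[558.09173472,   0.        , 316.21117958],
       [  0.        , 558.09173472, 241.44990847],
       [  0.        ,   0.        ,   1.        ]]), 'eye': array([1.29551412, 0.67911699, 0.97751052]), 'attitude': array([0.3512077 , 0.16562169, 0.37086994, 0.84361016])}
top {'intrinsics': array([[591.20528214,   0.        , 318.60782329],
       [  0.        , 591.20528214, 238.53946512],
       [  0.        ,   0.        ,   1.        ]]), 'eye': array([0.27958243, 0.00597151, 1.60364661]), 'attitude': array([-0.69414512, -0.0664633 ,  0.06382045,  0.71391325])}
wrist {'intrinsics': array([[397.93850812,   0.        , 321.93032663],
       [  0.        , 397.93850812, 243.23330393],
       [  0.        ,   0.        ,   1.        ]]), 'eye': array([ 0.2877862 , -0.47476853,  0.38364531]), 'attitude': array([ 0.82122567, -0.12569973,  0.08520252, -0.55002591])}
{'clock': 0.15, 'joint_positions': array([-1.38278735e+00,  2.59198711e-01,  1.53577905e+00, -2.22793893e-05,
        1.34802072e+00, -2.02786334e-01]), 'joint_velocities': array([-0.00132992, -0.00141701, -0.00384301,  0.00093708,  0.00015385,
       -0.00062203]), 'tau': array([ 1.36242477e-03, -4.37645102e+01, -2.84233993e+01,  7.20192888e-02,
        3.80871550e-02, -9.72197495e-05]), 'tool_pos': array([ 0.20945232, -0.50812034,  0.21801738]), 'tool_rot': array([-7.02975125e-04,  9.80969818e-01,  1.94159014e-01, -5.66882336e-06]), 'contact_force': array([0.33748419, 0.31067185, 0.13771684]), 'wrist_torque': array([ 0.07165567,  0.03463052, -0.01567336]), 'width': 0.09317950452057489}
```

View pics/scene0.png

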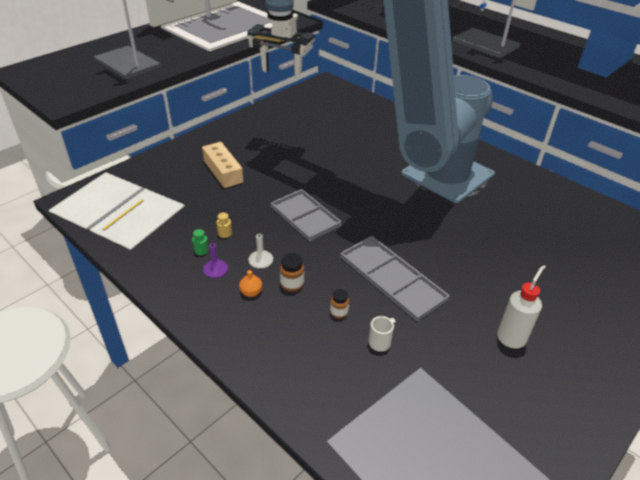

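View pics/top0.png

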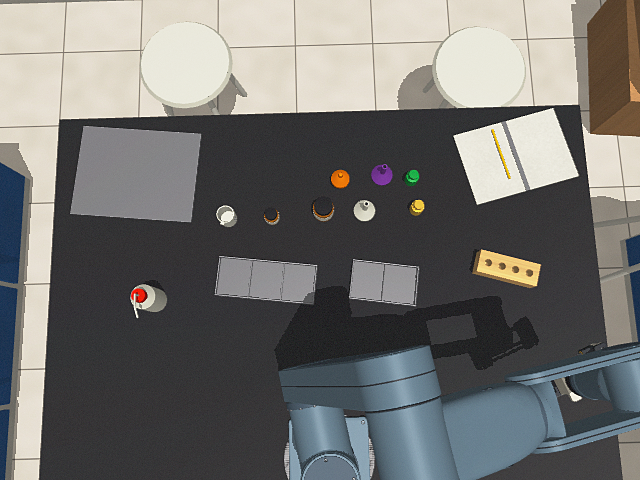

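View pics/wrist0.png

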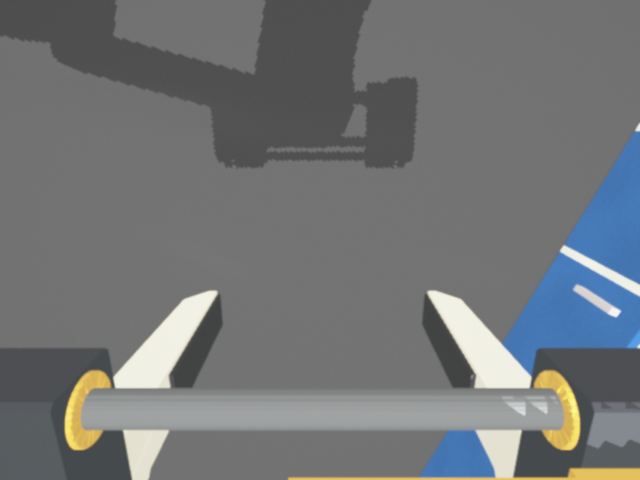

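The scene has the row: beaker (226,216), small jar (272,216), big jar (322,208), funnel (364,210) and weight (417,207). The trays are at about (266,280) and (385,282). The purple and green look-alikes lie beyond the row. Next I'll zoom in to measure.

```bash
python3 - <<'E'
import cv2
t=cv2.imread("pics/top0.png")[160:320,205:445]
cv2.imwrite("pics/topz.png",cv2.resize(t,None,fx=3.3,fy=3.3,interpolation=cv2.INTER_CUBIC))
s=cv2.imread("pics/scene0.png")[180:360,180:460]
cv2.imwrite("pics/scenez.png",cv2.resize(s,None,fx=2.8,fy=2.8,interpolation=cv2.INTER_CUBIC))
E
```

```text
(no output)
```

View pics/topz.png

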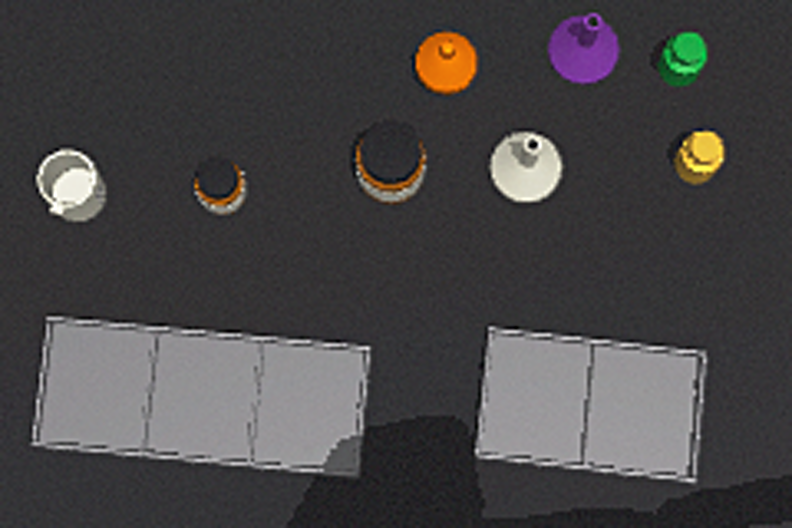

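View pics/scenez.png

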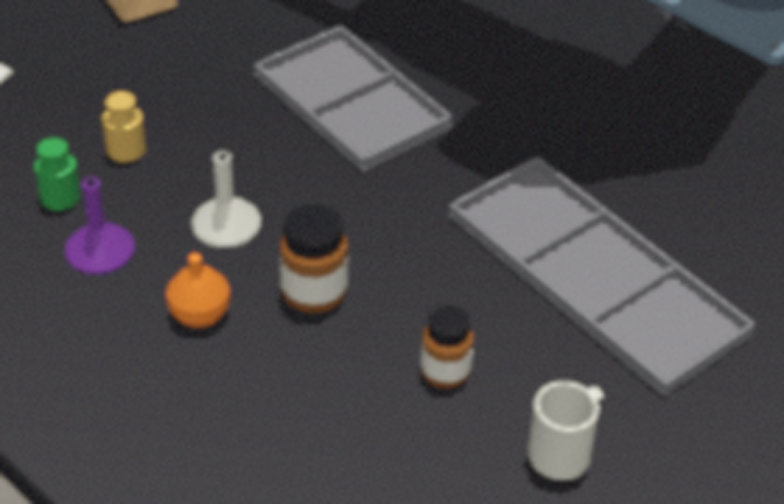

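```bash
cat > h.py <<'E'
import numpy as np
from scipy.spatial.transform import Rotation as R
def ray(info,uv):
    K=info["intrinsics"]; q=info["attitude"]; r=R.from_quat([q[1],q[2],q[3],q[0]])
    p=np.linalg.solve(K,[uv[0],uv[1],1]); return np.array(info["eye"]),r.apply([p[0],-p[1],-p[2]])
def onz(info,uv,z):
    e,d=ray(info,uv); return (e+d*(z-e[2])/d[2])
def proj(info,P):
    K=info["intrinsics"]; q=info["attitude"]; r=R.from_quat([q[1],q[2],q[3],q[0]])
    c=r.inv().apply(np.array(P)-info["eye"]); c=np.array([c[0],-c[1],-c[2]]); p=K@c; return p[:2]/p[2]
E
python3 - <<'E'
from cell import *
from h import *
np.set_printoptions(precision=4,suppress=True)
T=camera_info("top");S=camera_info("scene")
tz=lambda u,v:(205+(u+.5)/3.3-.5,160+(v+.5)/3.3-.5); sz=lambda u,v:(180+(u+.5)/2.8-.5,180+(v+.5)/2.8-.5)
for n,a,b,h in [("beaker",(68,180),(564,410),.06),("small",(219,182),(449,322),.06),("big",(390,152),(314,225),.078),("funnel",(533,144),(222,156),.08),("weight",(707,147),(122,101),.06),("green",(690,45),(53,147),.06),("purple",(593,20),(92,184),.08)]:
    print(n,onz(T,tz(*a),h)[:2],onz(S,sz(*b),h)[:2])
print("funnel base",onz(T,tz(526,167),0)[:2],onz(S,sz(227,221),0)[:2])
print("bulb",onz(T,tz(446,62),.03)[:2],onz(S,sz(196,258),.066)[:2])
for n,ct,cs in [("tray3",[(48,317),(371,347),(359,474),(32,446)],[(752,323),(538,158),(450,210),(666,391)]),("tray2",[(489,327),(707,351),(696,481),(477,456)],[(451,119),(340,27),(255,70),(365,168)])]:
    for C,f,cc in((T,tz,ct),(S,sz,cs)):
        P=np.array([onz(C,f(*c),.016)[:2] for c in cc]); print(n,P.mean(0),P.tolist())
E
```

```text
beaker [0.6412 0.256 ] [0.649  0.2633]
small [0.636  0.1334] [0.6446 0.1419]
big [ 0.6526 -0.0059] [0.657  0.0005]
funnel [ 0.6554 -0.1208] [ 0.6556 -0.1157]
weight [ 0.6537 -0.2637] [ 0.6563 -0.255 ]
green [ 0.7401 -0.2548] [ 0.7401 -0.2473]
purple [ 0.7575 -0.1739] [ 0.7575 -0.1657]
funnel base [ 0.6553 -0.1208] [ 0.6538 -0.117 ]
bulb [ 0.7403 -0.0553] [ 0.7441 -0.0482]
tray3 [0.4676 0.153 ] [[0.5362003772696613, 0.2794221866337529], [0.5037066641277789, 0.013961458722785739], [0.40007002776809375, 0.026501761559277262], [0.4302387199334179, 0.2921017468240862]]
tray3 [0.4736 0.1611] [[0.434133776106681, 0.2951657143936741], [0.40239665222118803, 0.0352157114654813], [0.5128396783870599, 0.025243050161041447], [0.544923914415054, 0.28860939825878756]]
tray2 [ 0.4522 -0.1652] [[0.5175388439826322, -0.08348028355382243], [0.49258198204280634, -0.26131055201816206], [0.3867869466198326, -0.24619730321299035], [0.41196108482527405, -0.06970350303048499]]
tray2 [ 0.46   -0.1528] [[0.4187390133122595, -0.05959472355994622], [0.39210640518186846, -0.23791150147385864], [0.5018465906871182, -0.2460919023802831], [0.5271924393341489, -0.06779910892647367]]
```

Emit:
arm_command --steps '[0,0,-0.01,0,0,0.098,0,0,-0.01,0,0,0.098,0,0,-0.01,0,0,0.098,0,0,-0.01,0,0,0.097,0,0,0,0,0,0]' --gripper 1 --force 15

```text
clock: 0.78
tool_pos: [0.2096, -0.5088, 0.2591]
tool_rot: [0.001, 1.0, 0.0, 0.0]
contact_force: [-0.2, 0.3, 0.1]
width: 0.093
```

Emit:
arm_command --steps '[0.045,-0.031,0,0,0,0,0.045,-0.031,0,0,0,0,0.045,-0.031,0,0,0,0,0.045,-0.031,0,0,0,0,0.045,-0.031,0,0,0,0,0.045,-0.031,0,0,0,0,0.045,-0.031,0,0,0,0,0.045,-0.031,0,0,0,0]'

```text
clock: 1.78
tool_pos: [0.5707, -0.2592, 0.2578]
tool_rot: [-0.0, 1.0, 0.001, -0.0]
contact_force: [0.1, -1.1, -0.7]
width: 0.0931
```

Emit:
arm_command --steps '[0,0,0,0,0,0,0,0,0,0,0,0]'

```text
clock: 2.02
tool_pos: [0.5691, -0.2605, 0.2577]
tool_rot: [-0.0, 1.0, 0.001, -0.001]
contact_force: [0.4, 0.9, 0.5]
width: 0.0934
```

```bash
cat >> h.py <<'E'
def snap(name,tag):
    from cell import camera,camera_info,get_obs
    import cv2,json
    i=camera_info(name); o=get_obs(); im=camera(name)
    cv2.imwrite(f"pics/{tag}.png",im[:,:,::-1])
    json.dump({k:np.array(v).tolist() for k,v in i.items()},open(f"pics/{tag}.json","w"))
    print(o["clock"],o["tool_pos"],o["width"]); return im,i
def info(tag):
    import json
    return {k:np.array(v) for k,v in json.load(open(f"pics/{tag}.json")).items()}
E
python3 -c "
from h import *
snap('wrist','w1')"
```

```text
2.025 [ 0.56907526 -0.26046857  0.25770027] 0.09338806348790954
```

View pics/w1.png

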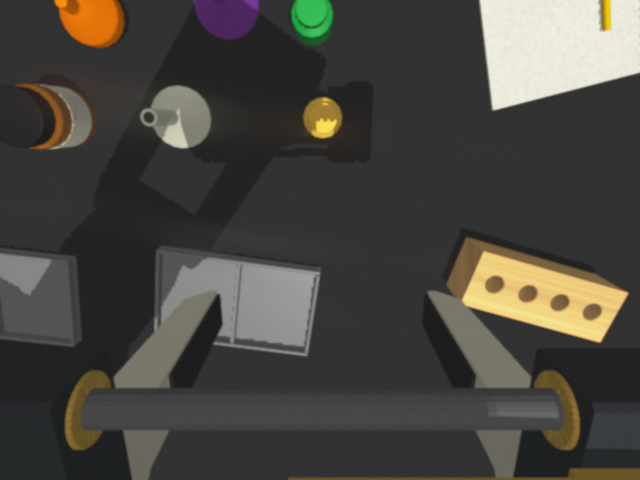

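```bash
python3 - <<'E'
from h import *
np.set_printoptions(precision=4,suppress=True)
W=info("w1")
print(W["eye"])
for n,uv,h in [("weight",(323,117),.05),("stem top",(149,117),.08),("mouth",(181.,117),.0),("green",(312,12),.06),("t2 a",(158,248),.016),("t2 b",(321,268),.016),("t2 c",(306,354),.016),("t3 right far",(76,255),.016),("t3 right near",(78,345),.016),("block",(475,240),.05),("div",(240,262),.014)]:
    print(n,onz(W,uv,h)[:2])
E
```

```text
[ 0.654  -0.2588  0.4232]
weight [ 0.6541 -0.2596]
stem top [ 0.6539 -0.1165]
mouth [ 0.6539 -0.1157]
green [ 0.735  -0.2505]
t2 a [ 0.5193 -0.0821]
t2 b [ 0.4965 -0.2578]
t2 c [ 0.3881 -0.2402]
t3 right far [0.5112 0.0078]
t3 right near [0.3998 0.0261]
block [ 0.5392 -0.4089]
div [ 0.5026 -0.1691]
```

Emit:
arm_command --steps '[0.0425,0,0.03,0,0,0,0.0425,-0.001,0.03,0,0,0,0,0,0.05,0,0,0,0,0,0.05,0,0,0,0,0,0.04,0,0,0,0,0,0.025,0,0,0,0,0,0.012,0,0,0,0,0,0,0,0,0]'

```text
clock: 3.08
tool_pos: [0.6537, -0.2605, 0.0213]
tool_rot: [-0.0, 1.0, -0.001, -0.0]
contact_force: [0.3, 0.2, 0.6]
width: 0.093
```

Emit:
arm_command --steps '[0,0,0,0,0,0,0,0,0,0,0,0,0,0,0,0,0,0,0,0,0,0,0,0,0,0,0,0,0,0,0,0,0,0,0,0]' --gripper -1 --force 20

```text
clock: 3.82
tool_pos: [0.6546, -0.2595, 0.0216]
tool_rot: [-0.0, 1.0, -0.0, -0.0]
contact_force: [-0.1, 0.8, -0.3]
width: 0.0378
```

Emit:
arm_command --steps '[0,0,0,0,0,0,0,0,0,0,0,0,0,0,0,0,0,0]'

```text
clock: 4.2
tool_pos: [0.6546, -0.2598, 0.0217]
tool_rot: [0.0, 1.0, -0.0, 0.0]
contact_force: [0.6, -0.9, 0.3]
width: 0.0358
```

Emit:
arm_command --steps '[0,0,-0.01,0,0,0,0,0,-0.03,0,0,0,0,0,-0.04,0,0,0,0,0,-0.05,0,0,0,0,0,0,0,0,0]'

```text
clock: 4.82
tool_pos: [0.6572, -0.2608, 0.1575]
tool_rot: [0.002, 1.0, 0.0, 0.004]
contact_force: [0.7, 1.6, -2.4]
width: 0.0357
```

```bash
python3 -c "
from h import *
snap('wrist','w2')"
```

```text
4.825 [ 0.65722774 -0.26084583  0.15753772] 0.03566414815706534
```

View pics/w2.png

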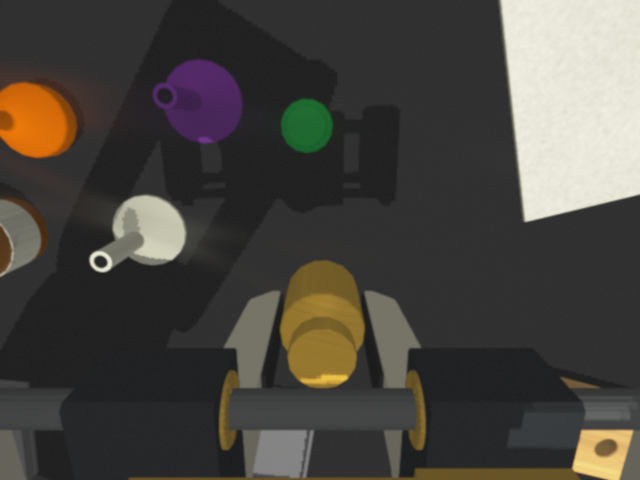

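Emit:
arm_command --steps '[-0.02,-0.006,0,0,0,0,-0.045,-0.012,0,0,0,0,-0.045,-0.012,0,0,0,0,-0.045,-0.012,0,0,0,0,-0.035,-0.01,0,0,0,0,-0.017,-0.003,0,0,0,0,0,0,0,0,0,0,0,0,0,0,0,0]'

```text
clock: 5.88
tool_pos: [0.4478, -0.2045, 0.1509]
tool_rot: [-0.0, 1.0, -0.0, -0.0]
contact_force: [0.3, -0.1, -3.1]
width: 0.0354
```

Emit:
arm_command --steps '[0,0,0.03,0,0,0,0,0,0.035,0,0,0,0,0,0.03,0,0,0,0,0,0.015,0,0,0,0,0,0.005,0,0,0,0,0,0.002,0,0,0,0,0,0,0,0,0]'

```text
clock: 6.75
tool_pos: [0.4483, -0.2051, 0.0354]
tool_rot: [0.001, 1.0, -0.0, 0.001]
contact_force: [0.3, 0.0, -3.0]
width: 0.0352
```

Still about 9 mm above the floor; I'll take a look to confirm it lines up with the compartment.

```bash
python3 -c "
from h import *
snap('wrist','w3');snap('scene','s3')
import cv2
s=cv2.imread('pics/s3.png')[150:350,180:460]
cv2.imwrite('pics/s3z.png',cv2.resize(s,None,fx=2.8,fy=2.8,interpolation=cv2.INTER_CUBIC))"
```

```text
6.75 [ 0.44829278 -0.20505341  0.03544482] 0.03521848021791803
6.8 [ 0.44822742 -0.20504699  0.03550121] 0.03555802277371993
```

View pics/w3.png

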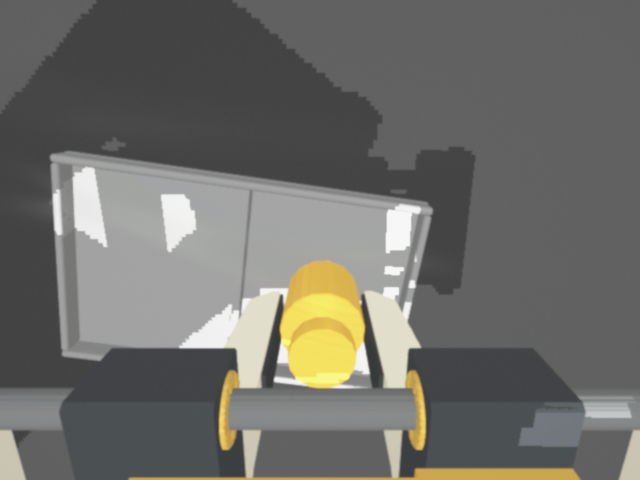

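View pics/s3z.png

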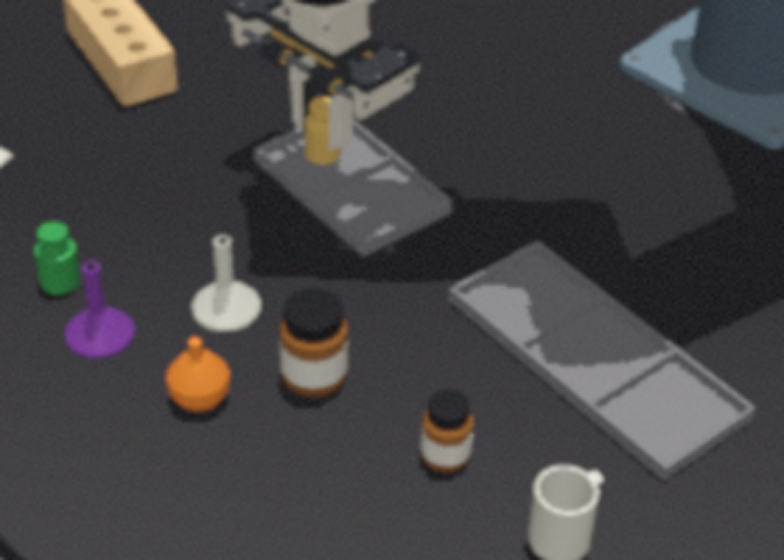

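The weight is inside the right-hand compartment, at (322,320) in the wrist view.

Emit:
arm_command --steps '[0,0,0.004,0,0,0,0,0,0.003,0,0,0,0,0,0.002,0,0,0,0,0,0.001,0,0,0,0,0,0,0,0,0,0,0,0,0,0,0]'

```text
clock: 7.6
tool_pos: [0.4475, -0.2045, 0.0255]
tool_rot: [0.0, 1.0, -0.0, -0.0]
contact_force: [-2.8, 1.9, 6.6]
width: 0.0354
```

Emit:
arm_command --steps '[0,0,0,0,0,0,0,0,0,0,0,0,0,0,0,0,0,0,0,0,0,0,0,0,0,0,0,0,0,0]' --gripper 0.2

```text
clock: 8.22
tool_pos: [0.4476, -0.2046, 0.0246]
tool_rot: [-0.0, 1.0, -0.0, -0.0]
contact_force: [-0.3, 0.1, 0.3]
width: 0.0556
```

Emit:
arm_command --steps '[0,0,-0.02,0,0,0,0,0,-0.05,0,0,0,0,0,-0.05,0,0,0,0,0,-0.05,0,0,0,0,0,-0.05,0,0,0,0,0,0,0,0,0]'

```text
clock: 8.98
tool_pos: [0.4496, -0.206, 0.249]
tool_rot: [0.003, 1.0, -0.0, 0.004]
contact_force: [-0.8, 0.3, 0.0]
width: 0.0558
```

Emit:
arm_command --steps '[0.007,-0.044,-0.004,0,0,0,0.007,-0.044,-0.004,0,0,0,0.007,-0.044,-0.004,0,0,0,0.007,-0.044,-0.004,0,0,0,0.007,-0.044,-0.004,0,0,0,0.007,-0.044,-0.004,0,0,0,0.007,-0.044,-0.004,0,0,0,0.007,-0.044,-0.004,0,0,0]' --gripper 1

```text
clock: 9.98
tool_pos: [0.5031, 0.1488, 0.2752]
tool_rot: [0.0, 1.0, -0.0, -0.001]
contact_force: [1.0, 0.3, 0.8]
width: 0.0928
```

Emit:
arm_command --steps '[0,0,0,0,0,0,0,0,0,0,0,0]'

```text
clock: 10.22
tool_pos: [0.5031, 0.147, 0.2754]
tool_rot: [0.0, 1.0, 0.0, -0.001]
contact_force: [0.1, 0.6, -0.5]
width: 0.0928
```

```bash
python3 -c "
from h import *
snap('wrist','w4')"
```

```text
10.225 [0.50305311 0.14696799 0.27541965] 0.09282420962547644
```

View pics/w4.png

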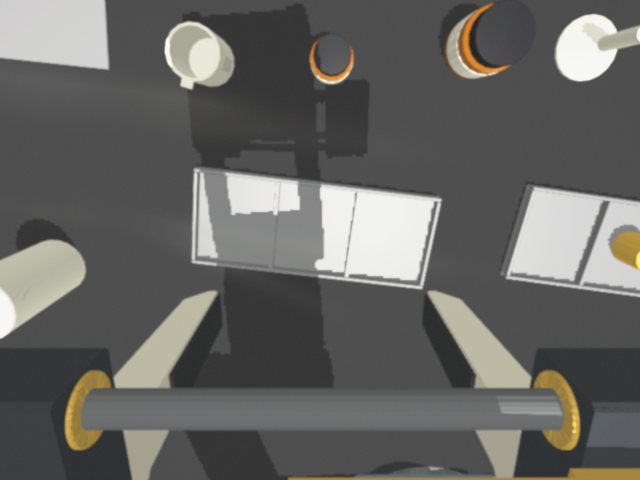

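Tray3 corners are at (194,168), (441,198), (424,288) and (192,263). The beaker rim is around (193,53), the small cap (332,54), the big cap (502,34) and the funnel mouth (586,47).

```bash
python3 - <<'E'
from h import *
np.set_printoptions(precision=4,suppress=True)
W=info("w4")
for n,uv,h in [("beaker",(194,53),.06),("small",(332,54),.06),("big",(502,35),.078),("mouth",(586,47),.0),("t2 a",(530,186),.016),("bottle base right",(85,268),.015),("bottle",(50,240),0.0)]:
    print(n,onz(W,uv,h)[:2])
P=np.array([onz(W,c,.016)[:2] for c in [(194,168),(441,198),(424,288),(192,263)]]);c=P.mean(0);print(P,c)
d=(P[0]-P[1]+P[3]-P[2]);d/=np.linalg.norm(d);print(np.linalg.norm(P[0]-P[1]),np.linalg.norm(P[2]-P[1]),d,[c+k*d for k in(.088,0,-.088)])
E
```

```text
beaker [0.6411 0.2599]
small [0.6403 0.1396]
big [0.6521 0.0007]
mouth [ 0.655  -0.1171]
t2 a [ 0.5174 -0.0746]
bottle base right [0.4232 0.4197]
bottle [0.4521 0.4635]
[[0.5366 0.2835]
 [0.5044 0.0196]
 [0.3985 0.0298]
 [0.4296 0.2962]] [0.4673 0.1573]
0.2658515241694387 0.10637416187761012 [0.1184 0.993 ] [array([0.4777, 0.2447]), array([0.4673, 0.1573]), array([0.4569, 0.0699])]
```

Emit:
arm_command --steps '[0.046,0.003,0.03,0,0,0,0.046,0.003,0.03,0,0,0,0.046,0.002,0.04,0,0,0,0,0,0.05,0,0,0,0,0,0.05,0,0,0,0,0,0.035,0,0,0,0,0,0.018,0,0,0,0,0,0,0,0,0]'

```text
clock: 11.28
tool_pos: [0.641, 0.1383, 0.0226]
tool_rot: [0.0, 1.0, -0.001, -0.001]
contact_force: [-0.9, -0.9, 0.2]
width: 0.0927
```

Emit:
arm_command --steps '[0,0,0,0,0,0,0,0,0,0,0,0,0,0,0,0,0,0,0,0,0,0,0,0,0,0,0,0,0,0,0,0,0,0,0,0,0,0,0,0,0,0,0,0,0,0,0,0]' --gripper -1 --force 15

```text
clock: 12.28
tool_pos: [0.6416, 0.1394, 0.0237]
tool_rot: [0.0, 1.0, -0.0, -0.0]
contact_force: [-0.7, 0.2, 0.8]
width: 0.0394
```

Emit:
arm_command --steps '[0,0,-0.01,0,0,0,0,0,-0.03,0,0,0,0,0,-0.05,0,0,0,0,0,-0.03,0,0,0,-0.03,0,0,0,0,0,-0.045,0,0,0,0,0,-0.045,0.01,0,0,0,0,-0.03,0.03,0,0,0,0]'

```text
clock: 13.28
tool_pos: [0.4896, 0.1001, 0.1442]
tool_rot: [-0.0, 1.0, 0.001, 0.0]
contact_force: [0.8, -0.9, -0.7]
width: 0.0392
```

Emit:
arm_command --steps '[-0.016,0.045,0,0,0,0,-0.016,0.045,0,0,0,0,0,0.045,0,0,0,0,0,0.045,0,0,0,0,0,0.026,0,0,0,0,0,0.01,0,0,0,0,0,0,0,0,0,0]'

```text
clock: 14.15
tool_pos: [0.4596, -0.1166, 0.1439]
tool_rot: [-0.0, 1.0, -0.001, 0.0]
contact_force: [-0.2, -0.1, -0.9]
width: 0.0394
```

```bash
python3 -c "
from h import *
snap('wrist','w5')"
```

```text
14.15 [ 0.45960886 -0.11657985  0.14387015] 0.039427494624377835
```

View pics/w5.png

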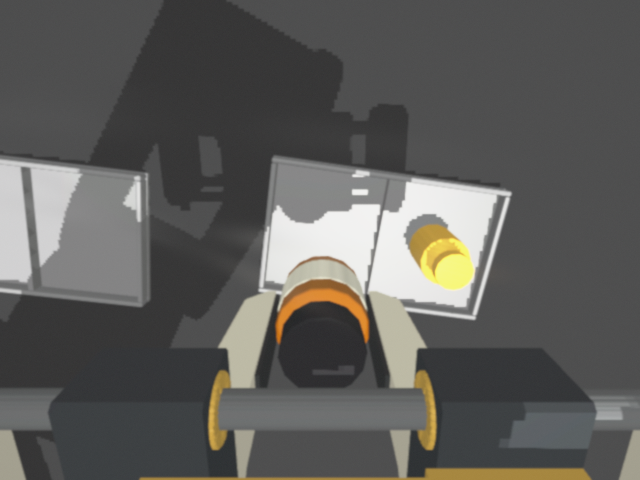

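Jar held at (322,330); the weight stands in the right compartment at (440,258).

Emit:
arm_command --steps '[0,0,0.03,0,0,0,0,0,0.04,0,0,0,0,0,0.025,0,0,0,0,0,0.012,0,0,0,0,0,0.005,0,0,0,0,0,0.002,0,0,0,0,0,0.001,0,0,0,0,0,0,0,0,0]'

```text
clock: 15.2
tool_pos: [0.46, -0.1168, 0.0292]
tool_rot: [0.0, 1.0, -0.0, 0.0]
contact_force: [-1.2, -0.3, 0.2]
width: 0.0391
```

Emit:
arm_command --steps '[0,0,0.001,0,0,0,0,0,0.0005,0,0,0,0,0,0,0,0,0]'

```text
clock: 15.58
tool_pos: [0.4598, -0.1167, 0.0276]
tool_rot: [0.0, 1.0, -0.0, 0.0]
contact_force: [-1.2, 0.9, 5.0]
width: 0.0391
```

Emit:
arm_command --steps '[0,0,0,0,0,0,0,0,0,0,0,0,0,0,0,0,0,0,0,0,0,0,0,0,0,0,-0.01,0,0,0,0,0,-0.04,0,0,0,0,0,-0.05,0,0,0,0,0,-0.04,0,0,0]' --gripper 0.25

```text
clock: 16.58
tool_pos: [0.4599, -0.1167, 0.1698]
tool_rot: [0.0, 1.0, -0.0, 0.001]
contact_force: [0.1, -0.4, -0.3]
width: 0.058
```

Emit:
arm_command --steps '[0.043,-0.026,0,0,0,0,0.043,-0.026,0,0,0,0,0.043,-0.026,0,0,0,0,0.043,-0.026,0,0,0,0,0.02,-0.014,0,0,0,0,0,0,0.02,0,0,0,0,0,0,0,0,0]' --gripper 1

```text
clock: 17.45
tool_pos: [0.6504, 0.0019, 0.1458]
tool_rot: [-0.0, 1.0, 0.0, -0.002]
contact_force: [-0.7, 0.4, 0.3]
width: 0.093
```

```bash
python3 -c "
from h import *
snap('wrist','w6')"
```

```text
17.45 [0.65043437 0.00191903 0.14581567] 0.09301375228698305
```

View pics/w6.png

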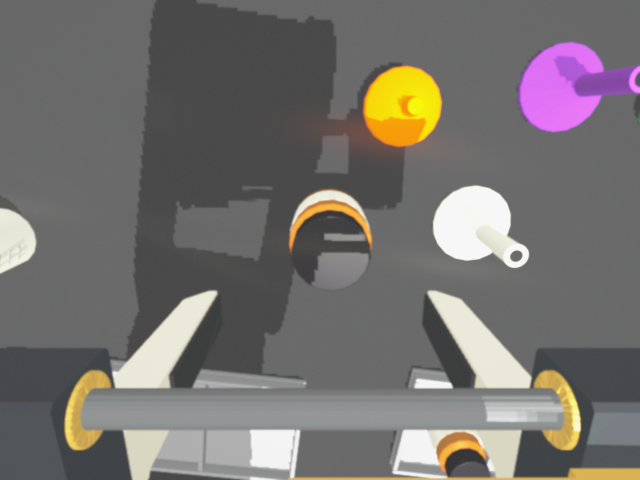

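```bash
python3 - <<'E'
from h import *
W=info("w6")
for n,uv,h in [("big",(331,249),.078),("stem",(516,256),.08),("mouth",(471.5,222.5),0)]: print(n,onz(W,uv,h)[:2].round(4))
E
```

```text
big [ 0.6576 -0.002 ]
stem [ 0.6537 -0.1159]
mouth [ 0.654  -0.1171]
```

Emit:
arm_command --steps '[0.005,0.003,0.01,0,0,0,0,0,0.03,0,0,0,0,0,0.04,0,0,0,0,0,0.025,0,0,0,0,0,0.011,0,0,0,0,0,0,0,0,0]'

```text
clock: 18.25
tool_pos: [0.6566, -0.002, 0.031]
tool_rot: [-0.0, 1.0, -0.0, -0.0]
contact_force: [-0.5, 0.4, -0.1]
width: 0.0929
```

Emit:
arm_command --steps '[0,0,0,0,0,0,0,0,0,0,0,0,0,0,0,0,0,0,0,0,0,0,0,0,0,0,0,0,0,0,0,0,0,0,0,0,0,0,0,0,0,0]' --gripper -1 --force 20

```text
clock: 19.12
tool_pos: [0.6569, -0.0019, 0.0316]
tool_rot: [0.0, 1.0, -0.0, 0.0]
contact_force: [-0.7, -1.2, 4.8]
width: 0.0556
```

Emit:
arm_command --steps '[0,0,-0.01,0,0,0,0,0,-0.03,0,0,0,0,0,-0.05,0,0,0,0,0,-0.03,0,0,0,-0.03,-0.01,0,0,0,0,-0.045,-0.015,0,0,0,0,-0.045,-0.015,0,0,0,0,-0.045,-0.015,0,0,0,0]'

```text
clock: 20.12
tool_pos: [0.4898, 0.0542, 0.1511]
tool_rot: [-0.0, 1.0, -0.0, -0.0]
contact_force: [0.1, 0.1, -1.2]
width: 0.0558
```

Emit:
arm_command --steps '[-0.025,-0.012,0,0,0,0,-0.01,-0.005,0,0,0,0,0,0,0.03,0,0,0,0,0,0.04,0,0,0,0,0,0.02,0,0,0,0,0,0.012,0,0,0,0,0,0,0,0,0]'

```text
clock: 21.0
tool_pos: [0.4568, 0.0703, 0.0487]
tool_rot: [-0.0, 1.0, -0.0, -0.001]
contact_force: [-0.3, -0.3, -2.5]
width: 0.0562
```

```bash
python3 -c "
from h import *
snap('wrist','w7')"
```

```text
21.0 [0.45680871 0.07031746 0.04868043] 0.056218837998059774
```

View pics/w7.png

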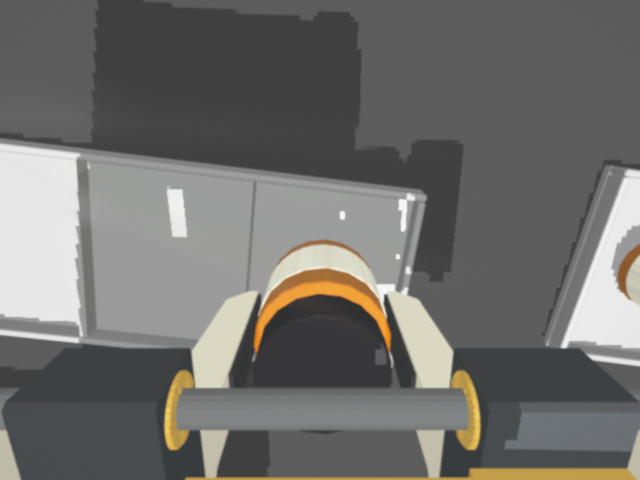

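```bash
python3 - <<'E'
from h import *
W=info("w7")
for uv in [(248,270),(404,270),(254,184),(413,196),(80,157)]: print(onz(W,uv,.015)[:2].round(4))
E
```

```text
[0.4636 0.1116]
[0.4635 0.0279]
[0.5098 0.106 ]
[0.5036 0.0258]
[0.5232 0.1908]
```

Centred (compartment middle at y = 0.070).

Emit:
arm_command --steps '[0,0,0.005,0,0,0,0,0,0.004,0,0,0,0,0,0.002,0,0,0,0,0,0.0015,0,0,0,0,0,0.0005,0,0,0,0,0,0,0,0,0]'

```text
clock: 21.8
tool_pos: [0.4567, 0.0704, 0.0362]
tool_rot: [0.0, 1.0, -0.0, -0.0]
contact_force: [-1.2, 0.2, -1.7]
width: 0.0559
```

Emit:
arm_command --steps '[0,0,0.001,0,0,0,0,0,0.0005,0,0,0,0,0,0,0,0,0]'

```text
clock: 22.18
tool_pos: [0.4568, 0.0704, 0.0355]
tool_rot: [0.0, 1.0, -0.0, 0.0]
contact_force: [-2.7, -0.4, 7.5]
width: 0.0561
```

Emit:
arm_command --steps '[0,0,0,0,0,0,0,0,0,0,0,0,0,0,0,0,0,0,0,0,0,0,0,0,0,0,-0.01,0,0,0,0,0,-0.04,0,0,0,0,0,-0.05,0,0,0,0,0,-0.04,0,0,0]' --gripper 0.6

```text
clock: 23.18
tool_pos: [0.457, 0.0704, 0.1773]
tool_rot: [0.0, 1.0, -0.0, 0.001]
contact_force: [0.4, -0.7, 0.0]
width: 0.0741
```

Emit:
arm_command --steps '[0.04,0.038,0,0,0,0,0.04,0.038,0,0,0,0,0.04,0.038,0,0,0,0,0.04,0.038,0,0,0,0,0.025,0.025,0,0,0,0,0.012,0.01,0,0,0,0,0,0,0,0,0,0,0,0,0,0,0,0]'

```text
clock: 24.18
tool_pos: [0.653, -0.116, 0.1749]
tool_rot: [-0.0, 1.0, 0.0, -0.0]
contact_force: [-0.5, -0.5, -0.7]
width: 0.0748
```

```bash
python3 -c "
from h import *
snap('wrist','w8')"
```

```text
24.175 [ 0.65297537 -0.11599931  0.17486959] 0.07475345542177253
```

View pics/w8.png

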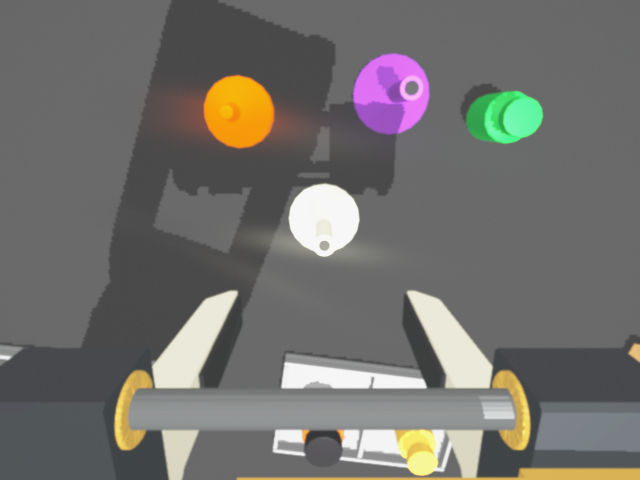

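The stem top is at (324,245), in line with the fingers, so I'll descend.

Emit:
arm_command --steps '[0.001,0,0.02,0,0,0,0,0,0.04,0,0,0,0,0,0.04,0,0,0,0,0,0.02,0,0,0,0,0,0.012,0,0,0,0,0,0,0,0,0]' --gripper 0

```text
clock: 24.98
tool_pos: [0.6541, -0.1161, 0.0425]
tool_rot: [-0.0, 1.0, 0.0, -0.0]
contact_force: [-0.9, 0.3, 0.4]
width: 0.0466
```

Emit:
arm_command --steps '[0,0,0,0,0,0,0,0,0,0,0,0,0,0,0,0,0,0,0,0,0,0,0,0,0,0,0,0,0,0,0,0,0,0,0,0,0,0,0,0,0,0]' --gripper -1 --force 10

```text
clock: 25.85
tool_pos: [0.6548, -0.1168, 0.0429]
tool_rot: [0.0, 1.0, -0.0, 0.0]
contact_force: [-0.9, -0.5, 3.3]
width: 0.014
```

Emit:
arm_command --steps '[0,0,-0.01,0,0,0,0,0,-0.03,0,0,0,0,0,-0.04,0,0,0,0,0,-0.04,0,0,0,-0.02,-0.03,-0.01,0,0,0,-0.03,-0.045,0,0,0,0,-0.03,-0.045,0,0,0,0,-0.03,-0.045,0,0,0,0]'

```text
clock: 26.85
tool_pos: [0.5435, 0.0497, 0.1731]
tool_rot: [-0.0, 1.0, -0.0, 0.0]
contact_force: [-0.2, 0.7, -0.9]
width: 0.0138
```

Emit:
arm_command --steps '[-0.03,-0.045,0,0,0,0,-0.03,-0.04,0,0,0,0,-0.018,-0.02,0,0,0,0,0,-0.004,0,0,0,0,0,0,0,0,0,0,0,0,0,0,0,0]'

```text
clock: 27.6
tool_pos: [0.4675, 0.1566, 0.1727]
tool_rot: [0.0, 1.0, -0.001, 0.0]
contact_force: [0.6, -0.9, -1.1]
width: 0.0134
```

```bash
python3 -c "
from h import *
snap('wrist','w9')"
```

```text
27.6 [0.46753699 0.15663492 0.17269139] 0.0133512057022823
```

View pics/w9.png

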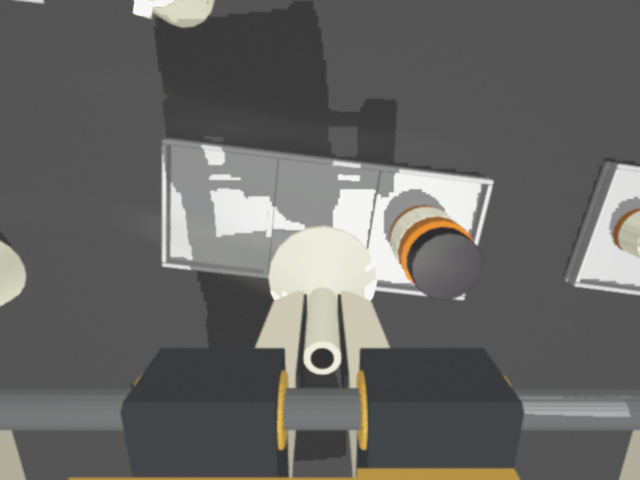

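Emit:
arm_command --steps '[0,0,0.03,0,0,0,0,0,0.04,0,0,0,0,0,0.025,0,0,0,0,0,0.012,0,0,0,0,0,0,0,0,0]'

```text
clock: 28.28
tool_pos: [0.4667, 0.157, 0.0652]
tool_rot: [0.0, 1.0, -0.0, -0.001]
contact_force: [-1.1, -0.3, -0.6]
width: 0.0139
```

```bash
python3 -c "
from h import *
snap('wrist','w10')"
```

```text
28.275 [0.46667461 0.15696835 0.0651894 ] 0.013855116406686373
```

View pics/w10.png

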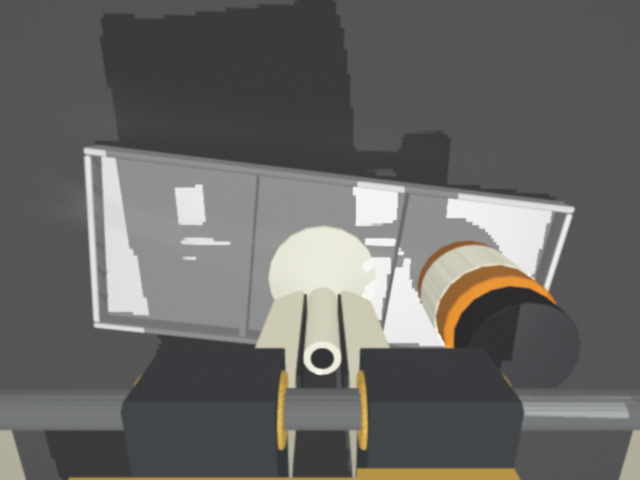

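The funnel mouth spans columns 270–376 between dividers at about 248 and 393, so it's clear on both sides.

Emit:
arm_command --steps '[0,0,0.007,0,0,0,0,0,0.005,0,0,0,0,0,0.003,0,0,0,0,0,0.0015,0,0,0,0,0,0.001,0,0,0,0,0,0,0,0,0,0,0,0,0,0,0]'

```text
clock: 29.2
tool_pos: [0.4668, 0.1574, 0.0482]
tool_rot: [-0.0, 1.0, -0.0, 0.0]
contact_force: [-0.0, -1.2, 0.8]
width: 0.014
```

Emit:
arm_command --steps '[0,0,0.001,0,0,0,0,0,0,0,0,0]'

```text
clock: 29.45
tool_pos: [0.4666, 0.1574, 0.0471]
tool_rot: [-0.0, 1.0, -0.0, -0.0]
contact_force: [0.3, 0.2, 0.0]
width: 0.0139
```

Emit:
arm_command --steps '[0,0,0.0007,0,0,0,0,0,0,0,0,0]'

```text
clock: 29.7
tool_pos: [0.4667, 0.1573, 0.0468]
tool_rot: [0.0, 1.0, -0.0, 0.0]
contact_force: [-1.6, -0.4, 3.7]
width: 0.0139
```

Emit:
arm_command --steps '[0,0,0,0,0,0,0,0,0,0,0,0,0,0,0,0,0,0,0,0,0,0,0,0,0,0,-0.01,0,0,0,0,0,-0.04,0,0,0,0,0,-0.05,0,0,0,0,0,-0.04,0,0,0]' --gripper -0.15

```text
clock: 30.7
tool_pos: [0.467, 0.1575, 0.1892]
tool_rot: [-0.0, 1.0, -0.0, 0.001]
contact_force: [0.0, -0.0, 0.2]
width: 0.0394
```

Emit:
arm_command --steps '[0.04,-0.023,0,0,0,0,0.04,-0.023,0,0,0,0,0.04,-0.023,0,0,0,0,0.03,-0.02,0,0,0,0,0.02,-0.014,0,0,0,0,0.005,0,0,0,0,0,0,0,0,0,0,0]' --gripper 1

```text
clock: 31.58
tool_pos: [0.6413, 0.2599, 0.1865]
tool_rot: [0.0, 1.0, -0.0, -0.0]
contact_force: [0.2, 0.0, -0.6]
width: 0.093
```

```bash
python3 -c "
from h import *
snap('wrist','w11')"
```

```text
31.575 [0.641342   0.25991702 0.18650209] 0.09295685087635665
```

View pics/w11.png

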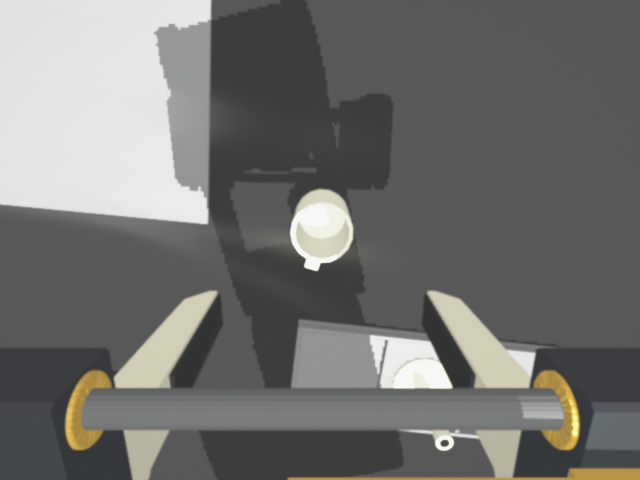

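```bash
python3 - <<'E'
from h import *
W=info("w11")
print(onz(W,(322,232.5),.06)[:2].round(4))
E
```

```text
[0.6425 0.2614]
```

Emit:
arm_command --steps '[0.001,-0.0015,0.03,0,0,0,0,0,0.04,0,0,0,0,0,0.04,0,0,0,0,0,0.03,0,0,0,0,0,0.017,0,0,0,0,0,0,0,0,0]'

```text
clock: 32.38
tool_pos: [0.6417, 0.2614, 0.0288]
tool_rot: [0.0, 1.0, -0.0, -0.001]
contact_force: [-0.0, 0.5, 0.7]
width: 0.093
```

Emit:
arm_command --steps '[0,0,0,0,0,0,0,0,0,0,0,0,0,0,0,0,0,0,0,0,0,0,0,0,0,0,0,0,0,0,0,0,0,0,0,0,0,0,0,0,0,0,0,0,0,0,0,0]' --gripper -1 --force 10

```text
clock: 33.38
tool_pos: [0.6427, 0.2618, 0.0296]
tool_rot: [0.0, 1.0, -0.0, 0.0]
contact_force: [-1.2, -0.0, 1.5]
width: 0.0468
```

Emit:
arm_command --steps '[0,0,-0.01,0,0,0,0,0,-0.03,0,0,0,0,0,-0.05,0,0,0,0,0,-0.03,0,0,0,-0.03,0.003,0,0,0,0,-0.045,0.005,0,0,0,0,-0.045,0.005,0,0,0,0,-0.03,0.004,0,0,0,0]'

```text
clock: 34.38
tool_pos: [0.4907, 0.2448, 0.15]
tool_rot: [-0.0, 1.0, 0.0, -0.0]
contact_force: [0.3, -0.0, -1.4]
width: 0.0464
```

Emit:
arm_command --steps '[-0.015,0,0,0,0,0,0,0,0,0,0,0,0,0,0.03,0,0,0,0,0,0.04,0,0,0,0,0,0.02,0,0,0,0,0,0.01,0,0,0,0,0,0,0,0,0]'

```text
clock: 35.25
tool_pos: [0.4784, 0.2449, 0.049]
tool_rot: [0.0, 1.0, -0.0, -0.0]
contact_force: [-0.1, 0.5, -0.0]
width: 0.0468
```

```bash
python3 -c "
from h import *
snap('wrist','w12')"
```

```text
35.25 [0.47839526 0.24491009 0.04903374] 0.046783513109342985
```

View pics/w12.png

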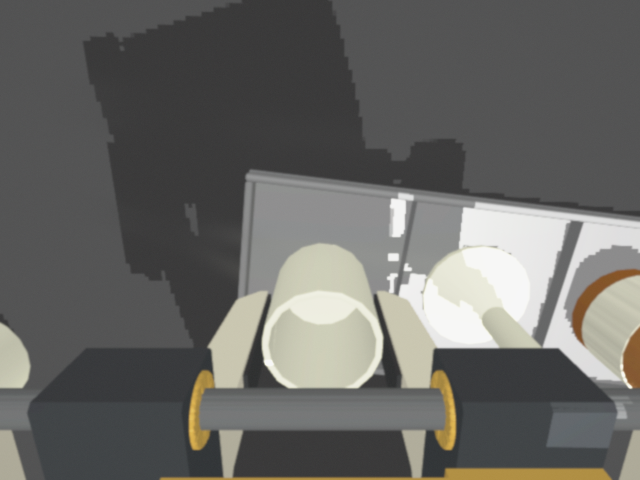

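The beaker is centred over the left compartment, and the funnel stands in the middle one at (476,295).

Emit:
arm_command --steps '[0,0,0.006,0,0,0,0,0,0.004,0,0,0,0,0,0.0025,0,0,0,0,0,0.0015,0,0,0,0,0,0.0008,0,0,0,0,0,0,0,0,0,0,0,0,0,0,0]'

```text
clock: 36.17
tool_pos: [0.4778, 0.2449, 0.0347]
tool_rot: [-0.0, 1.0, -0.0, 0.0]
contact_force: [-0.3, 0.4, -0.0]
width: 0.047
```

Emit:
arm_command --steps '[0,0,0.0008,0,0,0,0,0,0,0,0,0]'

```text
clock: 36.42
tool_pos: [0.4777, 0.2449, 0.0338]
tool_rot: [0.0, 1.0, -0.0, -0.0]
contact_force: [-0.7, -0.2, 0.0]
width: 0.0471
```

Emit:
arm_command --steps '[0,0,0.0008,0,0,0,0,0,0,0,0,0]'

```text
clock: 36.67
tool_pos: [0.4778, 0.2449, 0.0335]
tool_rot: [-0.0, 1.0, -0.0, 0.0]
contact_force: [-1.4, -0.3, 4.1]
width: 0.0469
```

Contact with the floor. Release and back off.

Emit:
arm_command --steps '[0,0,0,0,0,0,0,0,0,0,0,0,0,0,0,0,0,0,0,0,0,0,0,0,0,0,-0.01,0,0,0,0,0,-0.04,0,0,0,0,0,-0.05,0,0,0,0,0,-0.05,0,0,0]' --gripper 0.45

```text
clock: 37.67
tool_pos: [0.4775, 0.2449, 0.1852]
tool_rot: [-0.0, 1.0, -0.0, 0.0]
contact_force: [0.3, -0.3, -0.7]
width: 0.0673
```

Emit:
arm_command --steps '[0.01,0.04,-0.02,0,0,0,0.01,0.045,-0.03,0,0,0,0.01,0.045,-0.03,0,0,0,0,0.045,0,0,0,0,0,0.045,0,0,0,0,0,0.02,0,0,0,0,0,0,0,0,0,0,0,0,0,0,0,0]'

```text
clock: 38.67
tool_pos: [0.5076, 0.0056, 0.2634]
tool_rot: [-0.0, 1.0, -0.0, 0.0]
contact_force: [0.6, 0.7, 0.3]
width: 0.0676
```

```bash
python3 -c "
from h import *
snap('wrist','w13');snap('scene','s13')
import cv2
s=cv2.imread('pics/s13.png')[150:370,180:460]
cv2.imwrite('pics/s13z.png',cv2.resize(s,None,fx=2.7,fy=2.7,interpolation=cv2.INTER_CUBIC))"
```

```text
38.675 [0.50756312 0.00562672 0.26341384] 0.0675554060496857
38.725 [0.50754459 0.00588788 0.26332552] 0.06784771720028697
```

View pics/w13.png

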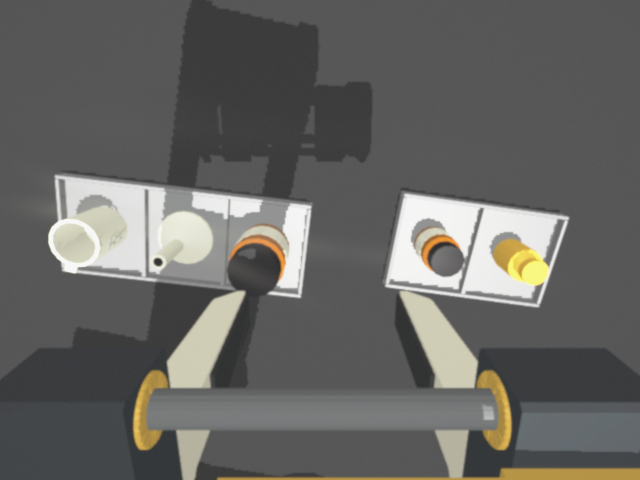

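View pics/s13z.png

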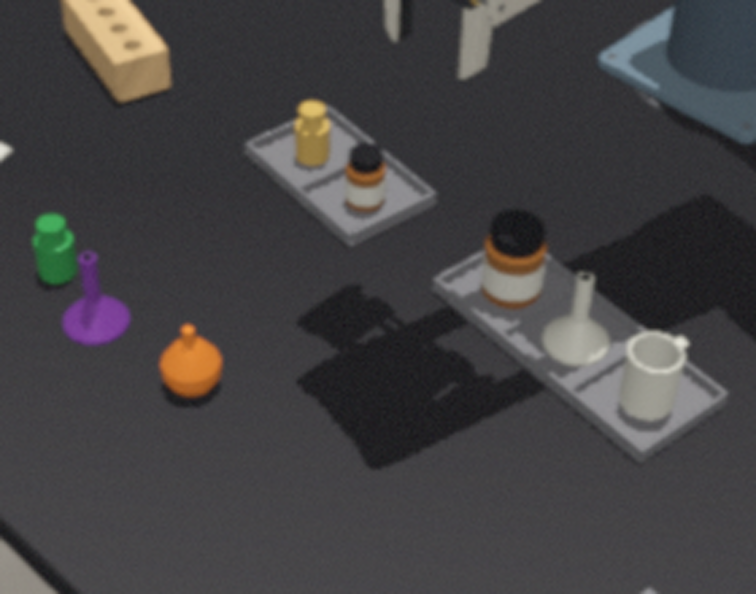

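The wrist view shows all five items upright, one per compartment: beaker (90,235), funnel (185,238), big jar (258,260), small jar (438,250) and weight (520,262). The robot is touching nothing.

```bash
python3 -c "
from cell import *
print(sign_off()); print(get_obs()['clock'])"
```

```text
the job is handed in; nothing more can be done
None
the job is handed in; nothing more can be done
```

I made up both kits and handed the job in at about 39 s of the 136 s allowed. In the three-compartment tray the beaker is left, the funnel in the middle and the large jar right, as the robot faces them. In the two-compartment tray the small jar is left and the brass weight right.

- **Placing:** I lowered each item slowly until the force reading showed it touching the tray floor, between about 4 and 8 N, then opened the fingers.
- **Last checks:** the final wrist and scene pictures showed all five items upright, one per compartment, with the gripper well clear above. The bulb, the tube block and the green and purple look-alikes stood where they were in the pictures. I did not measure the final heights, tilts or bystander positions, and did not re-check the wash bottle in the last pictures, though the arm never went near it.
- **Disagreement:** the top and scene cameras disagreed by up to about 13 mm on where things were. I took positions from wrist-camera views instead, and these agreed with each other to about 1–8 mm, least well for the tray corners.
- **Grip reading:** the gripper read about 47 mm on the 48 mm beaker, but the grasp held.

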